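# Turn the desk box's tray round, put the seal away in it and slide it home

## Robot

A 6-joint arm with a two-finger parallel gripper is mounted at the origin on the work surface. World frame = base frame: x ahead of the robot, y to its left, z up, the work surface at z = 0. Lengths are in m, angles in rad, forces in N, time in s.
With the tool pointing down it reaches from about 0.425 to 0.95 m from the base axis. Payload 3.5 kg.
Tool frame: the origin (TCP) lies at the very end of the fingers, on their centre line; the grasp point (between the pads) lies 19 mm behind it (ctrl.grip_point_offset is the distance from the TCP to the grasp point, in m); z points along the fingers, y is the line along which they close (so a half turn about z gives the same grasp; the last joint's range is limited). The gripper opens to 85 mm and grips with 20 to 120 N. Pads are 22 mm wide; open, the fingers measure 114 mm over their backs; the gripper's body (76 mm by 85 mm) begins 54 mm behind the grasp point. The pads swing forward as they close: fully open they stand 13 mm farther back than shut.
Start: joints at [1.194, 0.286, 1.577, -0, 1.279, -0.15], TCP at [0.152, 0.658, 0.231] pointing down, gripper open.
Joint ranges: [-2.77, 2.77], [-0.9, 2.22], [0.21, 2.48], [-1.53, 4.67], [0.24, 2.81], [-2.84, 2.84]. Speed limits (rad/s): [2.79, 2.79, 3.14, 3.14, 3.14, 3.14].

## Interface

Orientations are given as a unit quaternion [x, y, z, w].
In Python, from plant import telemetry, vision, ctrl gives the robot as it stands.
- The arm moves only by the tool arm_command, never from a script. Its argument "series" is one flat list of numbers, 7 for each row, row after row: the shift along the tool's x, y, z in cm, then the turn, a rotation vector about the tool's x, y, z in degrees, then the closure, from 0 (fully open) to 1 (shut). A call has 1 to 10 rows; each row is the pose to reach, as a shift and turn from the pose commanded when the call began, along the tool's axes at that moment; what a row does not reach only later rows make up. A row lasts 1/12 s, in which the tool goes at most 41.7 mm and 7.16 degrees, less where a joint would pass 70% of its speed; a pose out of reach is approached as far as the arm can. A call with a gripper value outside its range is refused whole. The fingers move at their own pace and stop on an object; "force" is the grip in N (left out, the last holds). Time passes only in rows, so rows that repeat a pose let the fingers close. It gives the time, the measured TCP pose, the force, the opening and the grip force at its end, in the units of the state.
- telemetry.get_state(): the state, without advancing time (a new reading comes with each control period).
- vision.read_camera(name): name is "scene" or "top"; returns a dict with "color" (384x512x3 uint8, blue, green, red), "K" (3x3 intrinsics, pixels), "rvec" (rotation vector, rad) and "tvec" (3), from world to camera coordinates, as OpenCV has them. Camera axes: x right, y down, z forward; pixel columns grow to the right and rows downward; lengths in m; the calibration is good to about 2 mm. A picture is of the moment at which its call begins. There is no depth.
- ctrl.sign_off(): hands the job in; it is judged then, once.
The state is a dict: "time": time; "qpos": joint angles; "dq": joint speeds; "joint_efforts": joint torques, N m; "eef_pos": TCP position; "tcp_rot": TCP orientation; "contact_force": force on the tool from outside, world axes, zero at the start; "wrist_torque": the same for the moment, N m; "opening": opening from 0.0 (shut) to 1.0 (fully open); "finger_force": force on a finger pad.
Only numpy, scipy, OpenCV 4.12 (cv2) and the standard library are available. Lean on these libraries where they do the work, as an engineer would, in place of code of your own. Each camera call takes 0.05 s, during which the arm holds its last target. There are 200 camera calls.

## Task

The tray of the little wooden desk box has been pushed in backwards, so its red pull is inside and its tail sticks out. Draw it right out and set it down on the table, lay the green stone seal in it, then slide the tray back in the right way round, tail first, until it is fully home with its dark front flush with the mouth of the box and only the red pull outside. Leave the paperweight, hand mirror, water tub and inkstone where they are.

Things in the scene. Friction and masses are not known exactly. Their poses are not given: they have to be found in the camera images.
- drawer_box: Brown wooden desk box, fixed, 164 deep x 86 wide x 44 mm high, flat top with brass inlay. One bay, open at front and bottom: the tray slides on the table itself. Origin: middle of the mouth, at table level, in the front face; x points into the bay, y across, z up. Bay 58 mm wide (walls flare about 6 mm a side over the first 14 mm), 36 mm high, 152 mm deep to a solid back wall.
- tray: Loose open wooden tray, 0.2 kg, body 150 (x) x 52 mm, inside 140 x 44. Floor 4 mm thick; side and tail walls 4 thick, 20 high; dark front plate 6 thick, 30 high, with a red pull sticking out 40 mm more. Origin: centre of the body's underside; x points to the tail (+75 mm), -x to the front (-75 mm). Starts flat on the table, in the box backwards, 50 to 62 mm of its tail end out of the mouth.
- tray_pull (a point): Place to grip the red pull block, which is 40 long x 18 wide x 24 mm high (4 to 28 mm above the tray's underside): on its centre line, 22 mm out from the front plate, 16 mm above the underside; axes as the tray's.
- tray_pull_end (a point): Middle of the free end of the red pull, 40 mm out from the front plate; axes as the tray's.
- tray_tail (a point): Middle of the outer face of the tray's tail wall, 10 mm above the underside; axes as the tray's. Home, it lies 150 to 152 mm inside the mouth, against the back wall, with the tray's x axis along the box's.
- seal: Loose green stone name seal lying on its side on the table, a square block 76 long (x) x 26 x 26 mm, one end stained red, 0.125 kg. Origin: centre of its underside as it lies at the start; x along its length, z up.
- seal_center (a point): Centre of the seal block; axes as the seal's. 17 mm above the underside of the tray when it lies on the tray's floor.
- paperweight: Bystander: brass bar 120 long (x) x 22 x 16 mm with an 8 mm high stud in the middle. Origin: centre of its underside.
- mirror: Bystander: silvery hand mirror lying flat, 10 mm thick; round head 110 mm across, handle to 172 mm from the centre of the head along x. Origin: underside of the head's centre.
- tub: Bystander: white plastic water tub (empty), 110 mm across, 55 mm high. Origin: centre of its underside.
- inkstone: Bystander: dark inkstone slab with a raised rim, 130 (x) x 85 x 28 mm. Origin: centre of its underside.

How it is judged:
By the outcome, as a careful person would: the job done as asked, in the order asked, and still so for the second after the job is handed in, with the robot touching nothing.
It also fails if it takes over 72 s, if anything falls off the work surface, if the arm or the gripper's body presses on something with over 40 N, if the wrist force passes 120 N, or if a joint passes its speed limit or range.

## Working session

There is one attempt and no reset: what is moved stays moved. The work goes in short steps, Python scripts to look and compute and a tool call to move; the robot and the scene stay as the last step left them, time stands still between calls to the robot, and variables do not carry over. Pictures are saved under pics/ and viewed, at most 11 in all, crops included, and the job is handed in when it is done.

Besides the shell and the picture viewer there is one more tool, called after "Emit:" as name(argument=value, ...) on one line, values as JSON. arm_command: Moves the arm, as the interface text tells. Its arguments: {"type":"object","properties":{"series":{"type":"array","items":{"type":"number"}},"force":{"type":"number"}},"required":["series"]}

```bash
mkdir -p pics; ls
cat > h.py <<'E'
import numpy as np, cv2
from plant import telemetry, vision, ctrl
from scipy.spatial.transform import Rotation as R
def cam(n):
    c=vision.read_camera(n); c['R']=cv2.Rodrigues(np.array(c['rvec'],float))[0]; c['t']=np.array(c['tvec'],float).ravel(); c['K']=np.array(c['K'],float); return c
def ray(c,px,z):
    px=np.atleast_2d(np.array(px,float)); d=np.c_[px,np.ones(len(px))]@np.linalg.inv(c['K']).T@c['R']
    o=-c['R'].T@c['t']; return o+d*((z-o[2])/d[:,2])[:,None]
def proj(c,P): return cv2.projectPoints(np.atleast_2d(np.array(P,float)),np.array(c['rvec'],float),c['t'],c['K'],None)[0].reshape(-1,2)
def delta(p,Rw):
    "shift(cm) and turn(deg) in tool axes from measured pose"
    s=telemetry.get_state(); T=R.from_quat(s['tcp_rot'])
    return T.inv().apply(np.array(p)-s['eef_pos'])*100,(T.inv()*Rw).as_rotvec(degrees=True)
def down(yaw):
    "tool z down, tool y (closing) at world angle yaw"
    y=np.array([np.cos(yaw),np.sin(yaw),0]); z=np.array([0,0,-1.]); return R.from_matrix(np.c_[np.cross(y,z),y,z])
E
python3 - <<'E'
from h import *
for n in('top','scene'):
    c=cam(n); cv2.imwrite(f'pics/{n}0.png',cv2.resize(c['color'],(800,600)))
    print(n,-c['R'].T@c['t'],c['K'][0,0])
print(telemetry.get_state())
E
```

```text
pics
top [ 0.4228721  -0.05177357  1.47525028] 483.2453364388711
scene [ 1.43955774 -0.35691409  0.92430091] 449.2008314387994
{'time': 0.1, 'qpos': array([ 1.19401475e+00,  2.87148189e-01,  1.57807226e+00, -8.67470136e-06,
        1.27863344e+00, -1.49995311e-01]), 'dq': array([ 0.00073589, -0.00208576, -0.00324155,  0.00052305,  0.00125244,
        0.00026611]), 'joint_efforts': array([-3.46223324e-04, -4.07294011e+01, -2.93699867e+01, -1.95802922e-04,
        3.43518135e-03,  6.27875522e-06]), 'eef_pos': array([0.15151122, 0.65713959, 0.23001555]), 'tcp_rot': array([ 1.13148967e-01,  9.93577392e-01, -1.09270469e-03, -2.90350725e-04]), 'contact_force': array([ 0.21742846,  0.19500604, -0.19784494]), 'wrist_torque': array([-0.00753063,  0.02202095, -0.03640625]), 'finger_force': 0.0, 'opening': 1.0018404833466448}
```

View pics/top0.png

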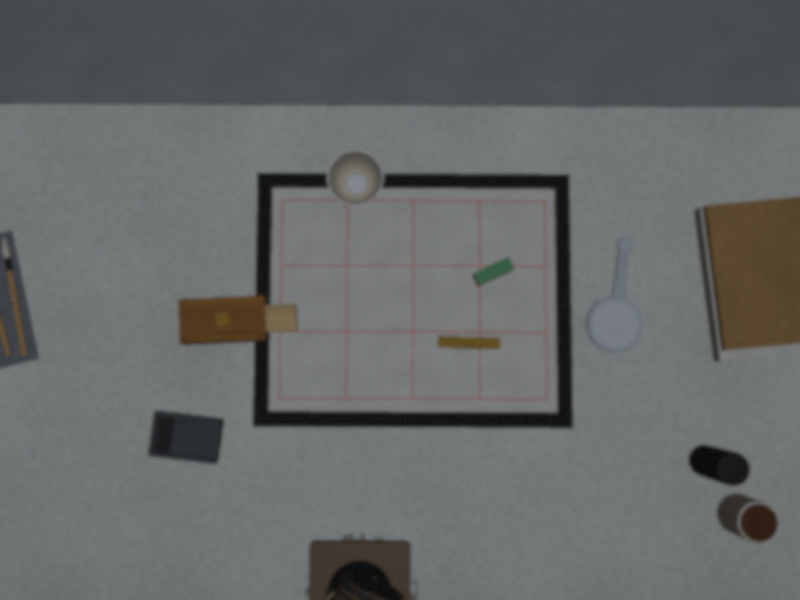

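View pics/scene0.png

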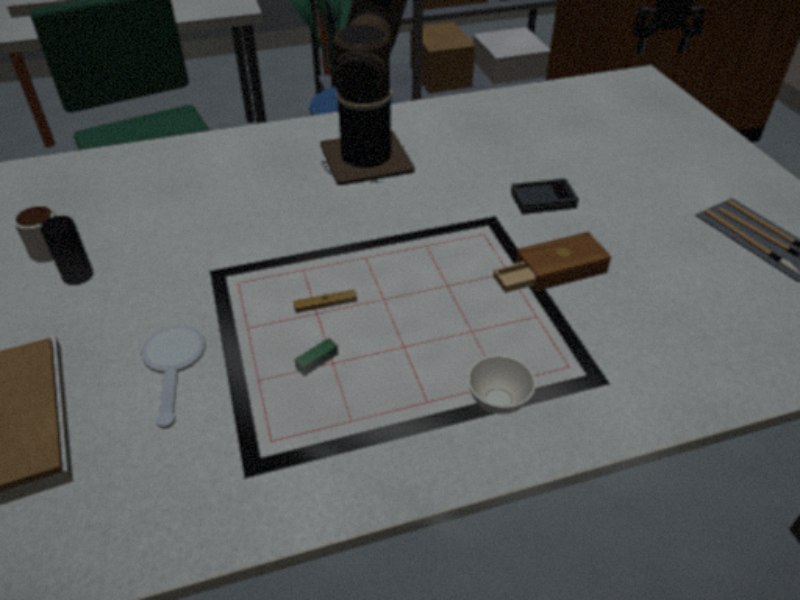

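The top view shows the box at about (222,320) with its mouth facing right, and the tray's tail out to about (297,318). The seal is near (493,271), the paperweight (469,342), the tub (355,178) and the mirror (613,322).

Run:
```python
from h import *
c=cam('top'); im=cv2.GaussianBlur(c['color'],(3,3),0); s=1.5625
hsv=cv2.cvtColor(im,cv2.COLOR_BGR2HSV)
def px(x,y): return hsv[int(y/s),int(x/s)]
for n,p in dict(box=(200,320),tail=(283,318),tailedge=(294,318),seal=(493,271),pw=(455,342),table=(400,230)).items(): print(n,px(*p))
def obj(name,win,f,z):
    x0,y0,x1,y1=[int(v/s) for v in win]; m=np.zeros(hsv.shape[:2],np.uint8); m[y0:y1,x0:x1]=f(hsv[y0:y1,x0:x1].astype(int)).astype(np.uint8)*255
    k=max(cv2.findContours(m,0,cv2.CHAIN_APPROX_NONE)[0],key=cv2.contourArea)
    P=ray(c,k.reshape(-1,2),z)[:,:2]*1000
    r=cv2.minAreaRect(P.astype(np.float32)); print(name,cv2.contourArea(k),np.round(r[0],1),np.round(r[1],1),round(r[2],1)); print(np.round(cv2.boxPoints(r)).tolist())
    return P
obj('box',(160,280,266,360),lambda h:(h[...,1]>120)&(h[...,0]<22),.044)
obj('tail',(268,290,310,345),lambda h:(h[...,1]>60)&(h[...,0]<30),.02)
obj('seal',(460,245,530,300),lambda h:(h[...,0]>40)&(h[...,0]<90)&(h[...,1]>60),.026)
obj('pw',(430,330,510,355),lambda h:(h[...,1]>90),.016)
for n,p in dict(tub=(355,178),mirror=(613,322),ink=(187,437)).items(): print(n,ray(c,np.array(p)/s,.02)[0].round(3))
```

```text
box [ 15 161  81]
tail [ 19  95 121]
tailedge [ 19  80 111]
seal [ 72 105  92]
pw [ 21 169  95]
table [ 80   6 125]
box 1358.0 [515.3 263.6] [ 89.3 157.6] 1.1
[[469.0, 342.0], [472.0, 184.0], [561.0, 186.0], [559.0, 343.0]]
tail 269.5 [518.8 155.6] [54.4 54.3] 1.0
[[491.0, 182.0], [492.0, 128.0], [546.0, 129.0], [545.0, 183.0]]
seal 138.5 [ 610.8 -253.8] [21.3 71.9] 24.8
[[586.0, -226.0], [616.0, -291.0], [636.0, -282.0], [605.0, -217.0]]
pw 183.5 [ 472.2 -205.4] [ 18.1 111.7] 0.3
[[463.0, -150.0], [463.0, -261.0], [482.0, -261.0], [481.0, -149.0]]
tub [0.793 0.016 0.02 ]
mirror [ 0.513 -0.485  0.02 ]
ink [0.288 0.332 0.02 ]
```

Run:
```python
from h import *
print(delta([.5185,.153,.12],down(np.radians(1.1))))
```

```text
(array([-47.09572176, -40.8608207 ,  11.08432471]), array([-9.91772554e-02,  5.60000555e-02,  7.59050126e+01]))
```

Emit:
arm_command(series=[-47.1,-40.9,8,0,0,75.9,0,-47.1,-40.9,8,0,0,75.9,0,-47.1,-40.9,8,0,0,75.9,0,-47.1,-40.9,8,0,0,75.9,0,-47.1,-40.9,8,0,0,75.9,0,-47.1,-40.9,8,0,0,75.9,0,-47.1,-40.9,8,0,0,75.9,0,-47.1,-40.9,8,0,0,75.9,0,-47.1,-40.9,8,0,0,75.9,0,-47.1,-40.9,8,0,0,75.9,0], force=40)

```text
time: 0.98
eef_pos: [0.3954, 0.3217, 0.178]
tcp_rot: [0.675, 0.738, 0.0, -0.0]
contact_force: [0.4, 0.8, -0.6]
opening: 1.0
finger_force: 0.0
```

Run:
```python
from h import *
print(delta([.5185,.153,.12],down(np.radians(1.1))))
```

```text
(array([-17.88476612,  10.77704895,   5.79710658]), array([ 3.24977118e-03, -4.15516921e-03,  3.94572523e+00]))
```

Emit:
arm_command(series=[-17.5,10.5,5.5,0,0,4,0,-17.5,10.5,5.5,0,0,4,0,-17.5,10.5,5.5,0,0,4,0,-17.5,10.5,5.5,0,0,4,0,-17.5,10.5,5.5,0,0,4,0,-17.5,10.5,5.5,0,0,4,0,-17.5,10.5,5.5,0,0,4,0,-17.5,10.5,5.5,0,0,4,0])

```text
time: 1.65
eef_pos: [0.5154, 0.1592, 0.123]
tcp_rot: [0.699, 0.715, -0.0, -0.001]
contact_force: [-0.8, 0.3, 0.9]
opening: 1.004
finger_force: 0.0
```

Run:
```python
from h import *
c=cam('scene'); print(delta([.5185,.153,.12],down(np.radians(1.1))),telemetry.get_state()['dq'].round(3))
h=cv2.cvtColor(c['color'],cv2.COLOR_BGR2HSV); 
p=proj(c,[.518,.16,.03])[0]; print(p)
x,y=p.astype(int); cv2.imwrite('pics/s1.png',cv2.resize(c['color'][y-70:y+50,x-80:x+80],(800,600),interpolation=cv2.INTER_CUBIC))
# expected pixels of tray tail corners
for q in ([.5185-.026,.128,.02],[.5185+.026,.128,.02],[.5185+.026,.128,0],[.515+.043,.183,.044],[.518-.043,.183,.044]): print((proj(c,q)[0]-[x-80,y-70])*5)
```

```text
(array([-0.69805951,  0.30750626,  0.33844703]), array([-0.02581839, -0.0213969 ,  0.31564067])) [ 0.021 -0.012  0.002 -0.004 -0.003 -0.002]
[328.50151278 171.04604229]
[336.03836558 346.65396015]
[369.67777595 400.78274363]
[366.36671804 425.24213843]
[468.25800586 367.05056052]
[410.7619572  282.55794651]
```

View pics/s1.png

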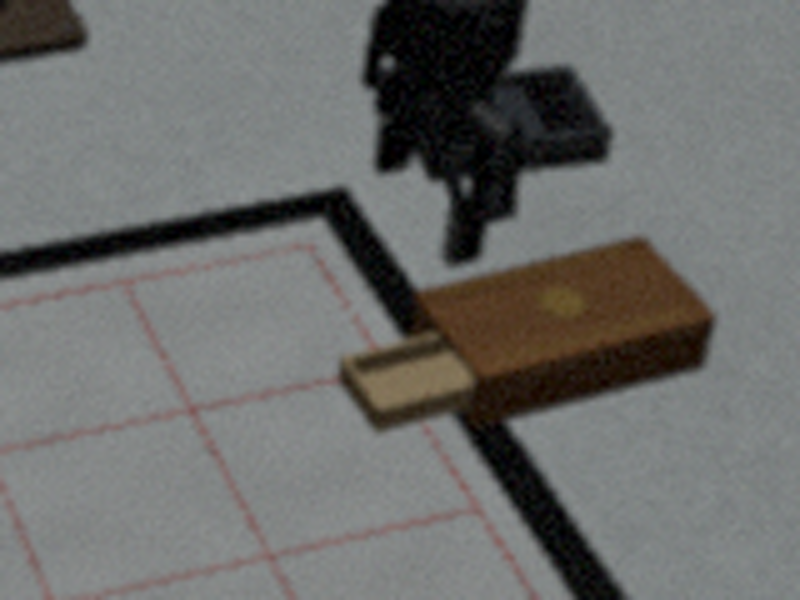

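Emit:
arm_command(series=[-0.6,0.45,4,0,0,0.3,0,-0.6,0.45,8,0,0,0.3,0,-0.6,0.45,10,0,0,0.3,0,-0.6,0.45,11,0,0,0.3,0,-0.6,0.45,11.6,0,0,0.3,0,-0.6,0.45,12.1,0,0,0.3,0,-0.6,0.45,12.3,0,0,0.3,0,-0.6,0.45,12.3,0,0,0.3,0.3,-0.6,0.45,12.3,0,0,0.3,0.4,-0.6,0.45,12.3,0,0,0.3,0.4])

```text
time: 2.53
eef_pos: [0.5214, 0.1534, 0.0016]
tcp_rot: [0.7, 0.714, 0.001, 0.001]
contact_force: [-1.6, 0.3, 15.0]
opening: 0.613
finger_force: 13.9
```

Emit:
arm_command(series=[0,0,0,0,0,0,1,0,0,0,0,0,0,1,0,0,0,0,0,0,1,0,0,0,0,0,0,1,0,0,0,0,0,0,1,0,0,0,0,0,0,1], force=40)

```text
time: 3.03
eef_pos: [0.5218, 0.1534, 0.002]
tcp_rot: [0.7, 0.714, 0.001, 0.001]
contact_force: [-0.9, 0.1, 6.2]
opening: 0.602
finger_force: 42.1
```

Emit:
arm_command(series=[-0.5,0,-0.2,0,0,0,1,-2,0,-0.2,0,0,0,1,-4,0,-0.2,0,0,0,1,-6,0,-0.2,0,0,0,1,-8,0,-0.2,0,0,0,1,-10,0,-0.2,0,0,0,1,-12,0,-0.2,0,0,0,1,-14,0,-0.2,0,0,0,1,-16,0,-0.3,0,0,0,1,-17.5,0,-0.4,0,0,0,1])

```text
time: 3.87
eef_pos: [0.5232, -0.0234, 0.004]
tcp_rot: [0.701, 0.713, -0.0, -0.0]
contact_force: [-0.8, 0.2, -2.4]
opening: 0.602
finger_force: 41.7
```

Emit:
arm_command(series=[0,0,0,0,0,0,1,0,0,-0.4,0,0,0,1,0,0,-0.8,0,0,0,1,0,0,-1,0,0,0,1,0,0,-1,0,0,0,1])

```text
time: 4.28
eef_pos: [0.5241, -0.0211, 0.0149]
tcp_rot: [0.7, 0.714, 0.0, 0.0]
contact_force: [0.2, 0.8, -3.0]
opening: 0.6
finger_force: 41.6
```

Run:
```python
from h import *
c=cam('scene'); print(delta([.48,.03,.0],down(np.radians(1.1-150))))
p=proj(c,[.518,.05,.03])[0]; print(p)
x,y=p.astype(int); cv2.imwrite('pics/s2.png',cv2.resize(c['color'][y-90:y+90,x-120:x+120],(800,600),interpolation=cv2.INTER_CUBIC))
```

```text
(array([ 5.19351121, -4.29508324,  1.46569371]), array([ 3.06666837e-02, -4.87985953e-02,  1.50057515e+02]))
[294.64380151 178.16304393]
```

View pics/s2.png

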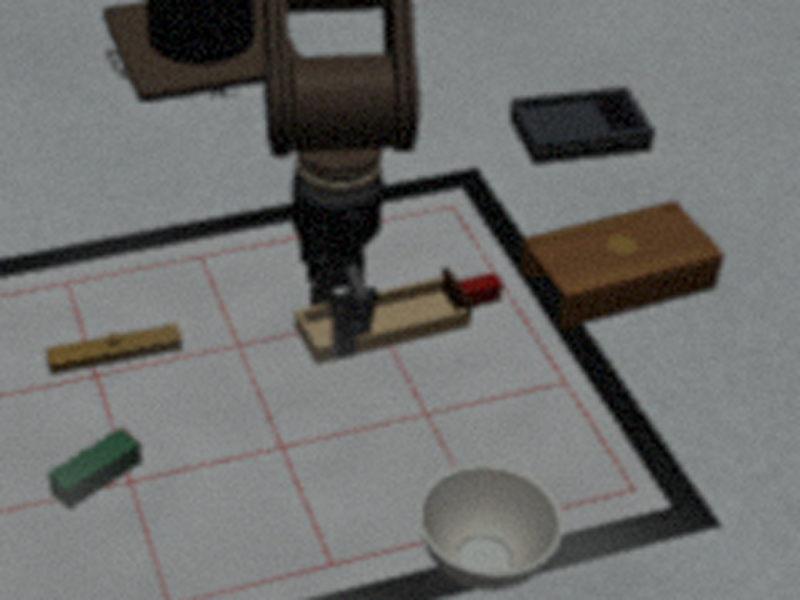

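The tray is fully out and clear of the box, with the red pull at about (475,290). Next I turn it.

Emit:
arm_command(series=[0,0,0,0,0,4,1,0,0,0,0,0,10,1,0,0,0,0,0,17,1,0,0,0,0,0,24,1,0,0,0,0,0,31,1,0,0,0,0,0,38,1,0,0,0,0,0,45,1,0,0,0,0,0,52,1,0,0,0,0,0,59,1,0,0,0,0,0,66,1])

```text
time: 5.17
eef_pos: [0.5233, -0.021, 0.014]
tcp_rot: [0.977, 0.215, -0.001, -0.0]
contact_force: [0.0, -0.4, -1.4]
opening: 0.597
finger_force: 41.7
```

Emit:
arm_command(series=[0,0,0,0,0,7,1,0,0,0,0,0,14,1,0,0,0,0,0,21,1,0,0,0,0,0,28,1,0,0,0,0,0,35,1,0,0,0,0,0,42,1,0,0,0,0,0,49,1,0,0,0,0,0,56,1,0,0,0,0,0,63,1,0,0,0,0,0,70,1])

```text
time: 6.0
eef_pos: [0.5232, -0.0209, 0.014]
tcp_rot: [0.923, -0.385, -0.001, -0.0]
contact_force: [0.3, -0.5, -2.6]
opening: 0.6
finger_force: 41.7
```

Emit:
arm_command(series=[0,0,0,0,0,6,1,0,0,0,0,0,10,1,0,0,0,0,0,14,1,0,0,0,0,0,14,1,0,0,0,0,0,14,1,0,0,0,0,0,14,1])

```text
time: 6.5
eef_pos: [0.5236, -0.0213, 0.0142]
tcp_rot: [0.871, -0.491, -0.0, -0.0]
contact_force: [0.9, -1.0, -2.9]
opening: 0.601
finger_force: 41.9
```

Run:
```python
from h import *
print(delta([.485,.03,.003],down(np.radians(1.1-150))),telemetry.get_state()['qpos'])
```

```text
(array([-6.38762669,  0.64303579,  1.12116346]), array([0.01495402, 0.0323035 , 0.09046315])) [-2.34555843e-01  2.51195217e-01  2.07111402e+00  2.98667138e-04
  8.19865092e-01  2.36245668e+00]
```

Emit:
arm_command(series=[-1.5,-0.2,0,0,0,5,1,-3,-0.3,0,0,0,10,1,-4.5,-0.5,0,0,0,15,1,-5.6,-0.6,0,0,0,15,1,-5.6,-0.6,0,0,0,15,1,-5.6,-0.6,0.5,0,0,15,1,-5.6,-0.6,1,0,0,15,1,-5.6,-0.6,1.15,0,0,15,1,-5.6,-0.6,1.15,0,0,15,1,-5.6,-0.6,1.15,0,0,15,1])

```text
time: 7.33
eef_pos: [0.5005, 0.0287, 0.0028]
tcp_rot: [0.799, -0.601, 0.0, 0.0]
contact_force: [0.1, -0.9, -1.7]
opening: 0.602
finger_force: 42.1
```

Emit:
arm_command(series=[0,0,0,0,0,0,0.3,0,0,0,0,0,0,0,0,0,0,0,0,0,0,0,0,0,0,0,0,0,0,0,-3,0,0,0,0,0,0,-7,0,0,0,0,0,0,-10,0,0,0,0,0,0,-10,0,0,0,0,0,0,-10,0,0,0,0])

```text
time: 8.08
eef_pos: [0.5019, 0.0291, 0.1055]
tcp_rot: [0.799, -0.601, 0.003, -0.001]
contact_force: [-0.2, 0.4, -1.6]
opening: 1.0
finger_force: 0.0
```

Run:
```python
from h import *
print(telemetry.get_state()['qpos'])
for y in (24.8-180,24.8): print(y,delta([.611,-.254,.12],down(np.radians(y))))
```

```text
[-1.44131219e-01  4.81936289e-02  2.09617625e+00 -6.73263332e-05
  9.91191649e-01  2.71656691e+00]
-155.2 (array([30.22708751, -2.63817399, -1.35615568]), array([-0.30182682, -0.16897112, -8.70379957]))
24.8 (array([30.22708751, -2.63817399, -1.35615568]), array([ -0.25307151,   0.45205221, 171.29543025]))
```

Emit:
arm_command(series=[4,-0.3,0,0,0,-8.7,0,8,-0.6,0,0,0,-8.7,0,12,-1,0,0,0,-8.7,0,16,-1.4,0,0,0,-8.7,0,20,-1.8,0,0,0,-8.7,0,24,-2.1,0,0,0,-8.7,0,27,-2.4,0,0,0,-8.7,0,29.5,-2.6,0,0,0,-8.7,0,30.2,-2.6,0,0,0,-8.7,0,30.2,-2.6,0,0,0,-8.7,0])

```text
time: 8.92
eef_pos: [0.6079, -0.2549, 0.1007]
tcp_rot: [0.842, -0.54, -0.001, 0.0]
contact_force: [-0.5, -0.2, 0.1]
opening: 0.998
finger_force: 0.0
```

Run:
```python
from h import *
c=cam('scene'); h=cv2.cvtColor(cv2.GaussianBlur(c['color'],(3,3),0),cv2.COLOR_BGR2HSV)
p=proj(c,[.611,-.254,.026])[0].astype(int); m=cv2.inRange(h,(45,50,20),(90,255,255)); w=np.zeros_like(m); w[p[1]-30:p[1]+30,p[0]-30:p[0]+30]=255; m&=w
k=max(cv2.findContours(m,0,2)[0],key=cv2.contourArea); 
q=cv2.boundingRect(k); print(p,q)
ct=cam('top'); ht=cv2.cvtColor(cv2.GaussianBlur(ct['color'],(3,3),0),cv2.COLOR_BGR2HSV)
# tray wood, top
m=cv2.inRange(ht,(8,45,40),(30,255,255)); p=proj(ct,[.514,-.02,.02])[0].astype(int); w=np.zeros_like(m); w[p[1]-40:p[1]+40,p[0]-40:p[0]+30]=255; m&=w
k2=max(cv2.findContours(m,0,1)[0],key=cv2.contourArea); r=cv2.minAreaRect(ray(ct,k2.reshape(-1,2),.02)[:,:2].astype(np.float32)*1000); print('tray',r)
m=cv2.inRange(ht,(0,110,30),(6,255,255))|cv2.inRange(ht,(174,110,30),(180,255,255)); m&=w
k3=max(cv2.findContours(m,0,1)[0],key=cv2.contourArea); r=cv2.minAreaRect(ray(ct,k3.reshape(-1,2),.028)[:,:2].astype(np.float32)*1000); print('pull',r)
print(delta([.611,-.254,.016],down(np.radians(24.8-180))))
x,y=proj(ct,[.56,-.12,.02])[0].astype(int)
a=cv2.resize(ct['color'][y-60:y+60,x-80:x+80],(400,300),interpolation=2); x,y=proj(c,[.56,-.12,.02])[0].astype(int); b=cv2.resize(c['color'][y-90:y+60,x-100:x+100],(400,300),interpolation=2); cv2.imwrite('pics/s3.png',np.hstack([a,b]))
```

```text
[201 223] (190, 218, 25, 17)
tray ((513.519287109375, -16.154617309570312), (54.8709716796875, 150.0681915283203), 17.427207946777344)
pull ((541.1966552734375, -97.33323669433594), (13.331416130065918, 22.875152587890625), 18.794437408447266)
(array([ 0.32489577, -0.26068402,  8.50428163]), array([ 0.09893005,  0.18691674, -0.01190802]))
```

View pics/s3.png

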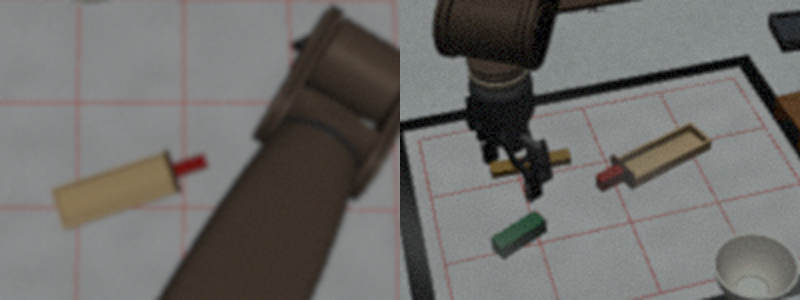

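The tray sits upright and empty with its pull to lower right. In the right-hand view the seal lies at about (520,235), below the gripper. I go down to it.

Emit:
arm_command(series=[0.2,-0.2,3,0,0,0,0,0.3,-0.2,5.5,0,0,0,0,0.3,-0.2,7.2,0,0,0,0.2,0.3,-0.2,8.2,0,0,0,0.3,0.3,-0.2,8.5,0,0,0,0.5,0.3,-0.2,8.5,0,0,0,1,0.3,-0.2,8.5,0,0,0,1,0.3,-0.2,8.5,0,0,0,1,0.3,-0.2,8.5,0,0,0,1,0.3,-0.2,8.5,0,0,0,1], force=50)

```text
time: 9.85
eef_pos: [0.6125, -0.2559, 0.0192]
tcp_rot: [0.842, -0.539, 0.001, -0.0]
contact_force: [0.4, 1.3, 1.9]
opening: 0.281
finger_force: 51.0
```

Emit:
arm_command(series=[0,0,0,0,0,0,1,0,0,0,0,0,0,1,0,0,-1,0,0,0,1,0,0,-3,0,0,0,1,0,0,-5,0,0,0,1,0,0,-5,0,0,0,1,0,0,-5,0,0,0,1])

```text
time: 10.43
eef_pos: [0.6125, -0.2562, 0.0692]
tcp_rot: [0.842, -0.539, 0.002, 0.0]
contact_force: [-1.0, 0.2, -2.0]
opening: 0.283
finger_force: 50.7
```

Run:
```python
from h import *
print(delta([.5142,-.019,.068],down(np.radians(-163.5))))
```

```text
(array([-25.65415408,  -1.01492818,   0.05743051]), array([-0.10317902, -0.14729743,  8.28082917]))
```

Emit:
arm_command(series=[-1.5,-0.1,0,0,0,2,1,-4.5,-0.2,0,0,0,4,1,-8,-0.3,0,0,0,6,1,-11.5,-0.5,0,0,0,8.3,1,-15,-0.6,0,0,0,8.3,1,-18.5,-0.7,0,0,0,8.3,1,-22,-0.9,0,0,0,8.3,1,-24.5,-1,0,0,0,8.3,1,-25.6,-1,0,0,0,8.3,1,-25.6,-1,0,0,0,8.3,1])

```text
time: 11.27
eef_pos: [0.5111, -0.0168, 0.066]
tcp_rot: [0.802, -0.597, -0.002, 0.001]
contact_force: [0.4, -0.5, -1.8]
opening: 0.278
finger_force: 50.7
```

Emit:
arm_command(series=[0,0,0,0,0,0,1,0,0,0,0,0,0,1])

```text
time: 11.43
eef_pos: [0.5142, -0.02, 0.0677]
tcp_rot: [0.801, -0.599, 0.0, 0.0]
contact_force: [0.1, -0.5, -1.4]
opening: 0.284
finger_force: 50.7
```

Run:
```python
from h import *
c=cam('scene'); print(delta([.5142,-.019,.024],down(np.radians(-163.5))))
x,y=proj(c,[.514,-.02,.02])[0].astype(int); cv2.imwrite('pics/s4.png',cv2.resize(c['color'][y-60:y+45,x-70:x+70],(800,600),interpolation=2))
```

```text
(array([-0.12195046, -0.02118875,  4.38441432]), array([-0.02685916, -0.03648026, -0.08791133]))
```

View pics/s4.png

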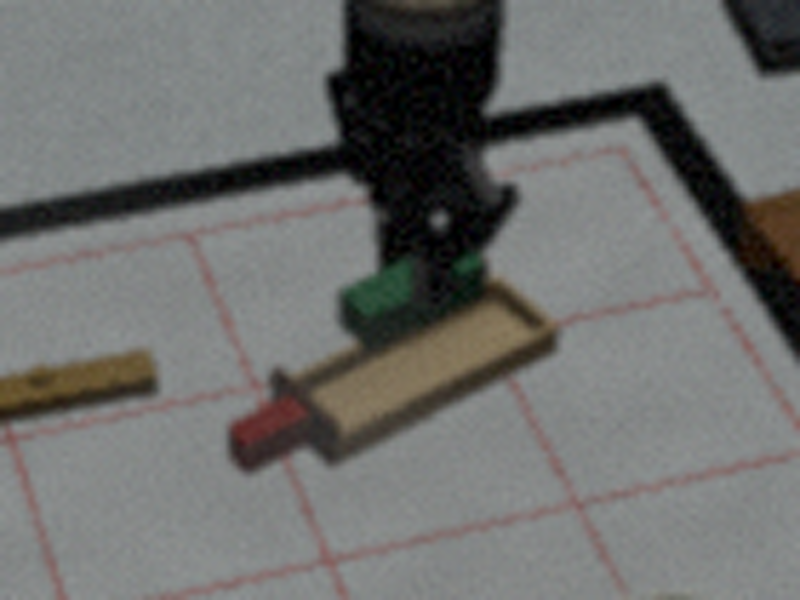

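The seal is held level above the tray, and its axis is parallel to the tray's. I lower it in.

Emit:
arm_command(series=[0,0,1.5,0,0,0,1,0,0,3,0,0,0,1,0,0,3.8,0,0,0,1,0,0,4.3,0,0,0,1,0,0,4.4,0,0,0,1,0,0,4.4,0,0,0,1])

```text
time: 11.98
eef_pos: [0.5139, -0.0194, 0.0238]
tcp_rot: [0.801, -0.599, 0.0, -0.0]
contact_force: [-0.2, -0.0, -1.2]
opening: 0.285
finger_force: 50.7
```

Emit:
arm_command(series=[0,0,0,0,0,0,0.6,0,0,0,0,0,0,0.5,0,0,0,0,0,0,0.4,0,0,-2,0,0,0,0.4,0,0,-6,0,0,0,0,0,0,-9,0,0,0,0,0,0,-9,0,0,0,0,0,0,-9,0,0,0,0])

```text
time: 12.65
eef_pos: [0.5155, -0.0193, 0.1169]
tcp_rot: [0.801, -0.598, 0.003, -0.001]
contact_force: [0.3, -0.9, -0.6]
opening: 1.001
finger_force: 0.0
```

Run:
```python
from h import *
u=np.array([np.cos(np.radians(-73.5)),np.sin(np.radians(-73.5))]); g=np.array([.514,-.018])+u*.097; print(g)
# turn to psi=+16.5-ish (q6 = q1-psi)
print(delta([*g,.1],down(np.radians(16.5))), telemetry.get_state()['qpos'])
```

```text
[ 0.54154949 -0.11100551]
(array([9.52944356, 0.11919559, 1.71896588]), array([   0.29562403,   -0.51085842, -179.99737099])) [-2.34216178e-01  6.02090180e-02  2.05958024e+00 -1.84189633e-05
  1.01524524e+00  2.61937782e+00]
```

Emit:
arm_command(series=[3,0,0,0,0,-7,0,6,0,0,0,0,-14,0,9,0,0,0,0,-21,0,9.5,0.1,0,0,0,-28,0,9.5,0.1,0,0,0,-35,0,9.5,0.1,0,0,0,-42,0,9.5,0.1,0,0,0,-49,0,9.5,0.1,0,0,0,-56,0,9.5,0.1,0,0,0,-63,0,9.5,0.1,0,0,0,-70,0])

```text
time: 13.48
eef_pos: [0.5383, -0.1098, 0.1119]
tcp_rot: [1.0, -0.028, -0.002, -0.001]
contact_force: [-0.1, -0.7, -0.1]
opening: 1.004
finger_force: 0.0
```

Emit:
arm_command(series=[0,0,0,0,0,-7,0,0,0,0,0,0,-14,0,0,0,0,0,0,-21,0,0,0,0,0,0,-28,0,0,0,0,0,0,-35,0,0,0,0,0,0,-42,0,0,0,0,0,0,-49,0,0,0,0,0,0,-56,0,0,0,0,0,0,-63,0,0,0,0,0,0,-70,0])

```text
time: 14.32
eef_pos: [0.5383, -0.1098, 0.1119]
tcp_rot: [0.835, 0.551, -0.001, -0.001]
contact_force: [0.8, 0.2, 0.9]
opening: 1.001
finger_force: 0.0
```

Emit:
arm_command(series=[0,0,0,0,0,-7,0,0,0,0,0,0,-14,0,0,0,0,0,0,-21,0,0,0,0,0,0,-28,0,0,0,0,0,0,-35,0,0,0,0,0,0,-40,0,0,0,0,0,0,-40,0,0,0,0,0,0,-40,0])

```text
time: 14.98
eef_pos: [0.5386, -0.1099, 0.1124]
tcp_rot: [0.599, 0.801, -0.0, -0.001]
contact_force: [-0.4, -0.6, 0.1]
opening: 0.998
finger_force: 0.0
```

Run:
```python
from h import *
c=cam('scene'); print(delta([.5415,-.111,.006],down(np.radians(16.5))), telemetry.get_state()['qpos'])
x,y=proj(c,[.53,-.06,.02])[0].astype(int); cv2.imwrite('pics/s5.png',cv2.resize(c['color'][y-60:y+45,x-70:x+70],(800,600),interpolation=2))
print((proj(c,[[.5415,-.111,.028],[.5415,-.111,.12]])-[x-70,y-60])*5.71)
```

```text
(array([-0.18632547,  0.2460684 , 10.66968359]), array([-0.09180711, -0.07405158, -0.13946898])) [-3.85893927e-01  1.44358811e-01  1.97620538e+00  1.46993872e-05
  1.02308704e+00 -6.71446727e-01]
[[314.57419203 370.60613906]
 [311.50962233 232.3051784 ]]
```

View pics/s5.png

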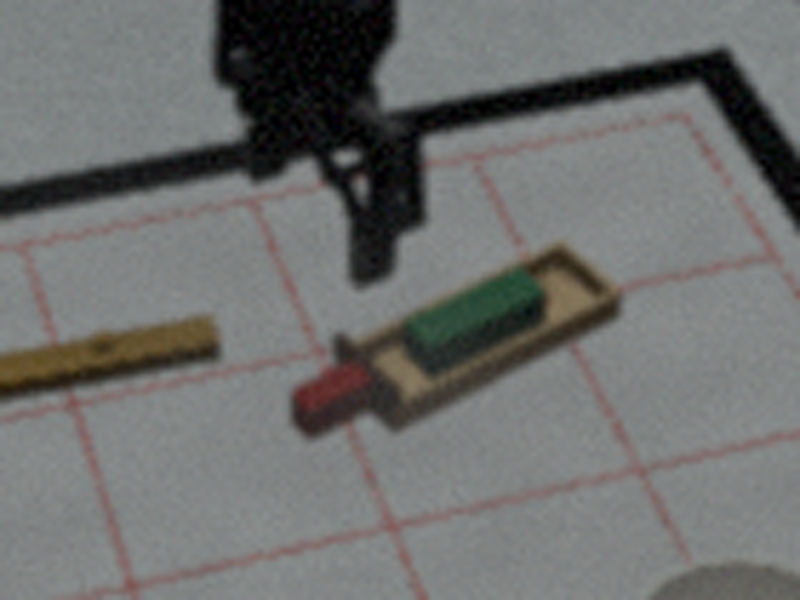

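The seal lies inside the tray at about (475,315) and the red pull is at about (335,395). I grip the pull.

Emit:
arm_command(series=[-0.2,0.25,3.5,0,0,0,0,-0.2,0.25,7,0,0,0,0,-0.2,0.25,9.2,0,0,0,0,-0.2,0.25,10.4,0,0,0,0,-0.2,0.25,10.7,0,0,0,0,-0.2,0.25,10.8,0,0,0,0.5,-0.2,0.25,10.8,0,0,0,0.7,-0.2,0.25,10.8,0,0,0,1,-0.2,0.25,10.8,0,0,0,1,-0.2,0.25,10.8,0,0,0,1], force=60)

```text
time: 15.87
eef_pos: [0.5435, -0.1119, 0.0073]
tcp_rot: [0.598, 0.801, 0.0, 0.001]
contact_force: [2.2, -0.4, -0.3]
opening: 0.3
finger_force: 0.3
```

Emit:
arm_command(series=[0,0,0,0,0,0,1,0,0,0,0,0,0,1,0,0,0,0,0,0,1])

```text
time: 16.12
eef_pos: [0.5436, -0.1119, 0.0073]
tcp_rot: [0.598, 0.801, 0.0, 0.001]
contact_force: [-0.8, 0.7, 6.1]
opening: 0.199
finger_force: 61.6
```

Run:
```python
from h import *
# align with the box axis, tail 20 mm short of the mouth
b=np.array([-np.sin(np.radians(1.1)),np.cos(np.radians(1.1))]); mouth=np.array([.517,.183])
# kinematic line: the tray axis when drawn out passed (.5218,.1534)
print(delta([*(np.array([.5200,.1534])-b*(.1534-.183+.02+.172)),.0045],down(np.radians(1.1))))
```

```text
(array([10.44956118,  0.95946144,  0.26490173]), array([ 0.11850496,  0.06764595, 15.38536537]))
```

Emit:
arm_command(series=[0.6,0,0,0,0,1,1,1.8,0.1,0,0,0,3,1,3.3,0.3,0,0,0,5,1,4.8,0.5,0,0,0,7,1,6.3,0.6,0,0,0,9,1,7.8,0.7,0,0,0,11,1,9,0.8,0,0,0,13,1,10,0.9,0,0,0,14.5,1,10.4,0.9,0,0,0,15.4,1,10.4,0.9,0,0,0,15.4,1])

```text
time: 16.95
eef_pos: [0.5228, -0.009, 0.0073]
tcp_rot: [0.7, 0.714, 0.001, 0.001]
contact_force: [-0.6, 0.4, 6.2]
opening: 0.199
finger_force: 61.6
```

Run:
```python
from h import *
c=cam('scene'); s=telemetry.get_state(); print(s['eef_pos'],s['tcp_rot'],s['contact_force'],s['opening'])
x,y=proj(c,[.52,.12,.02])[0].astype(int); cv2.imwrite('pics/s6.png',cv2.resize(c['color'][y-60:y+60,x-80:x+80],(800,600),interpolation=2))
ct=cam('top'); ht=cv2.cvtColor(cv2.GaussianBlur(ct['color'],(3,3),0),cv2.COLOR_BGR2HSV)
x,y=proj(ct,[.52,.12,.02])[0].astype(int); cv2.imwrite('pics/t6.png',cv2.resize(ct['color'][y-60:y+60,x-80:x+80],(800,600),interpolation=2))
```

```text
[ 0.5228111  -0.00902721  0.00727536] [0.70028979 0.7138575  0.00080273 0.00101747] [-1.38548667  1.28271009  6.24938981] 0.19471529544841104
```

View pics/t6.png

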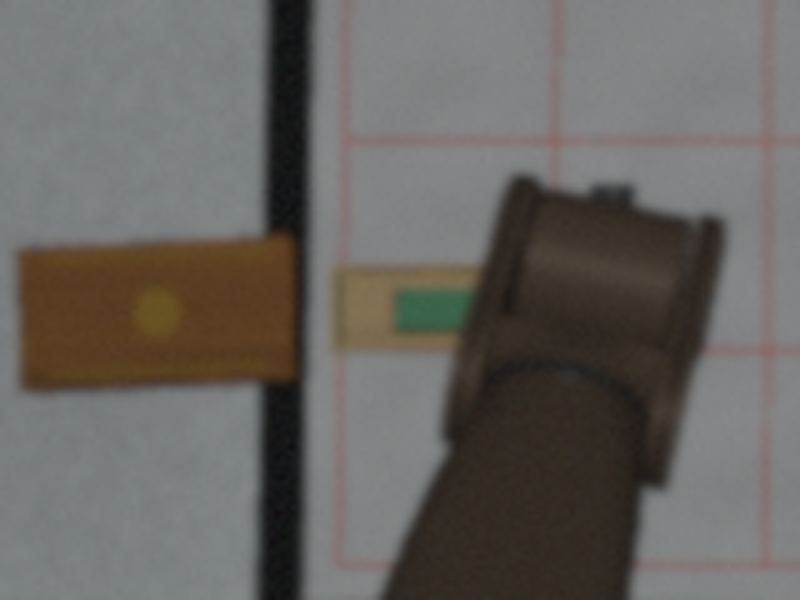

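The tail is at about (335,308) and the box mouth at about (297,308), so they line up. The box looks tilted a degree or two relative to the tray, so I measure both angles.

Run:
```python
from h import *
fr=[cam('top')for _ in range(6)]; c=fr[0]; im=np.mean([f['color'] for f in fr],0).astype(np.uint8)
h=cv2.cvtColor(im,cv2.COLOR_BGR2HSV)
m=cv2.inRange(h,(8,55,40),(30,255,255))
def cols(P0,P1,z):
    a=proj(c,P0)[0];b=proj(c,P1)[0]; xs=np.arange(int(min(a[0],b[0])),int(max(a[0],b[0]))); yc=int(a[1]); up=[];lo=[];
    sat=h[...,1].astype(float)
    for x in xs:
        col=sat[yc-30:yc+30,x]; t=(col[25:35].mean()+col[[0,1,2,-1,-2,-3]].mean())/2 if z>.03 else 40
        i=np.where(col>t)[0]; up.append([x,yc-30+i[0]]);lo.append([x,yc-30+i[-1]])
    for n,e in (('+x',up),('-x',lo)):
        P=ray(c,e,z)*1000; k=np.polyfit(P[:,1],P[:,0],1); print(n,'tilt deg',np.degrees(k[0]).round(2),'x at y=180',np.polyval(k,180).round(1),'at mean',P[:,1].mean().round(), P[:,0].mean().round(1))
cols([.517,.20,.044],[.515,.33,.044],.044)
cols([.517,.155,.02],[.517,.115,.02],.02)
```

```text
+x tilt deg -3.46 x at y=180 557.2 at mean 269.0 551.9
-x tilt deg -2.49 x at y=180 476.8 at mean 267.0 473.0
+x tilt deg -0.31 x at y=180 542.5 at mean 138.0 542.7
-x tilt deg -0.31 x at y=180 494.1 at mean 137.0 494.3
```

Run:
```python
from h import *
for n in('top','scene'):
    fr=[cam(n)for _ in range(8)]; c=fr[0]; im=np.mean([f['color'] for f in fr],0)
    b=im[...,2]-im[...,0]; x,y=proj(c,[.515,.26,.044])[0].astype(int)
    for t in (22,30):
        m=np.zeros(b.shape,np.uint8); m[y-45:y+45,x-60:x+60]=(cv2.GaussianBlur(b,(3,3),0)[y-45:y+45,x-60:x+60]>t)*255
        m=cv2.morphologyEx(m,cv2.MORPH_OPEN,np.ones((5,5)))
        k=max(cv2.findContours(m,0,1)[0],key=cv2.contourArea); P=ray(c,k.reshape(-1,2),.044)[:,:2]*1000
        P=P[(P[:,1]>200)&(P[:,1]<325)]
        for nm,s in (('+x',P[:,0]>525),('-x',P[:,0]<500)):
            if n=='scene' and nm=='+x': continue
            v=cv2.fitLine(P[s].astype(np.float32),cv2.DIST_HUBER,0,.01,.01).ravel(); print(n,t,nm,s.sum(),'tilt',np.degrees(np.arctan(v[0]/v[1])).round(2),'x@183',(v[2]+(183-v[3])*v[0]/v[1]).round(1))
    if n=='scene': print('mouth -x corner top', np.round(P[:,1].min()))
```

```text
top 22 +x 42 tilt -2.71 x@183 557.4
top 22 -x 42 tilt -3.12 x@183 475.9
top 30 +x 42 tilt -3.27 x@183 557.4
top 30 -x 42 tilt -2.34 x@183 476.6
scene 22 -x 35 tilt -3.06 x@183 484.9
scene 30 -x 36 tilt -2.57 x@183 485.9
mouth -x corner top 201.0
```

Emit:
arm_command(series=[0,0.3,0,0,0,-1,1,0,0.7,0,0,0,-2.4,1,0,0.7,0,0,0,-2.4,1,0,0.7,0,0,0,-2.4,1])

```text
time: 18.48
eef_pos: [0.5285, -0.0091, 0.0072]
tcp_rot: [0.685, 0.729, -0.001, -0.001]
contact_force: [-4.8, 0.3, 10.5]
opening: 0.195
finger_force: 62.2
```

Emit:
arm_command(series=[0.5,0,0,0,0,0,1,1,0,0,0,0,0,1,1.7,0,0,0,0,0,1,2.4,0,0,0,0,0,1,3.1,0,0,0,0,0,1,3.8,0,0,0,0,0,1,4.5,0,0,0,0,0,1,5.2,0,0,0,0,0,1,5.5,0,0,0,0,0,1,5.5,0,0,0,0,0,1])

```text
time: 19.32
eef_pos: [0.5267, 0.0457, 0.0073]
tcp_rot: [0.685, 0.729, 0.001, 0.002]
contact_force: [-0.1, -1.2, 6.6]
opening: 0.195
finger_force: 61.6
```

Run:
```python
from h import *
c=cam('scene'); s=telemetry.get_state(); print(s['eef_pos'],s['tcp_rot'],s['contact_force'],s['wrist_torque'],s['opening'])
x,y=proj(c,[.52,.16,.02])[0].astype(int); cv2.imwrite('pics/s7.png',cv2.resize(c['color'][y-50:y+40,x-60:x+60],(800,600),interpolation=2))
```

```text
[0.52675076 0.04565714 0.00727272] [0.68496902 0.72857046 0.00075757 0.00139963] [-0.55494276  0.09962498  6.17697988] [-0.12810985  0.07075811  0.07551738] 0.1984641067593093
```

View pics/s7.png

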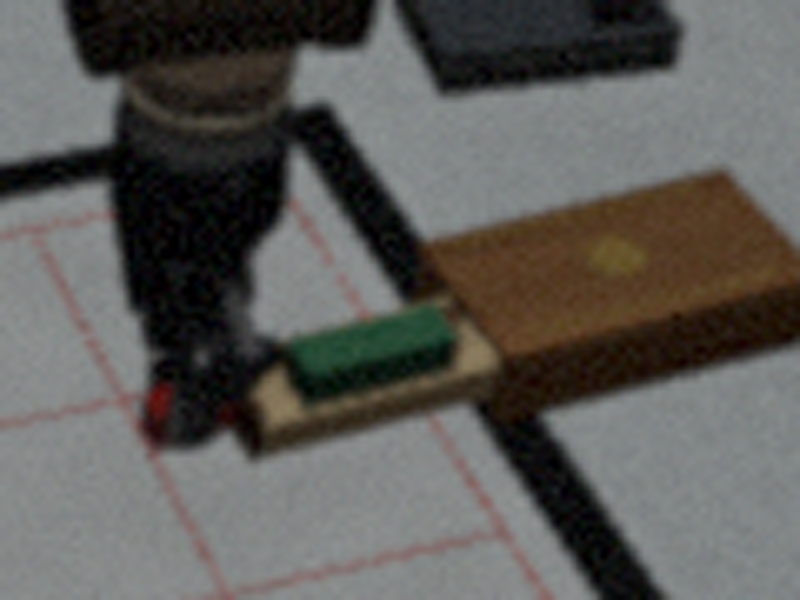

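The tail is inside the mouth with the seal flat in the tray, and the contact force is negligible. I keep pushing.

Emit:
arm_command(series=[0.6,0,0,0,0,0,1,1.5,0,0,0,0,0,1,2.5,0,0,0,0,0,1,3.5,0,0,0,0,0,1,4.5,0,0,0,0,0,1,5.5,0,0,0,0,0,1,6.5,0,0,0,0,0,1,7.5,0,0,0,0,0,1,8.2,0,0,0,0,0,1,8.5,0,0,0,0,0,1])

```text
time: 20.2
eef_pos: [0.5216, 0.1305, 0.0073]
tcp_rot: [0.685, 0.729, 0.0, 0.002]
contact_force: [0.4, -5.7, 6.3]
opening: 0.191
finger_force: 61.7
```

Emit:
arm_command(series=[0.5,0,0,0,0,0,1,1,0,0,0,0,0,1,1.5,0,0,0,0,0,1,1.8,0,0,0,0,0,1,2,0,0,0,0,0,1,2.2,0,0,0,0,0,1])

```text
time: 20.7
eef_pos: [0.5203, 0.1518, 0.0073]
tcp_rot: [0.685, 0.729, 0.0, 0.002]
contact_force: [1.2, -5.1, 7.1]
opening: 0.2
finger_force: 61.6
```

Emit:
arm_command(series=[0.2,0,0,0,0,0,1,0.4,0,0,0,0,0,1,0.5,0,0,0,0,0,1,0.6,0,0,0,0,0,1])

```text
time: 21.03
eef_pos: [0.52, 0.1577, 0.0073]
tcp_rot: [0.685, 0.729, 0.0, 0.002]
contact_force: [-0.4, -5.2, 6.8]
opening: 0.194
finger_force: 61.6
```

Emit:
arm_command(series=[0.1,0,0,0,0,0,1,0.2,0,0,0,0,0,1,0.3,0,0,0,0,0,1])

```text
time: 21.28
eef_pos: [0.5198, 0.1606, 0.0073]
tcp_rot: [0.685, 0.729, 0.0, 0.002]
contact_force: [0.7, -5.2, 6.6]
opening: 0.198
finger_force: 61.6
```

Emit:
arm_command(series=[0.1,0,0,0,0,0,1,0.2,0,0,0,0,0,1,0.2,0,0,0,0,0,1])

```text
time: 21.53
eef_pos: [0.5197, 0.1619, 0.0073]
tcp_rot: [0.685, 0.729, -0.0, 0.002]
contact_force: [0.0, -7.6, 7.4]
opening: 0.194
finger_force: 61.7
```

Emit:
arm_command(series=[0.1,0,0,0,0,0,1,0.2,0,0,0,0,0,1])

```text
time: 21.7
eef_pos: [0.5197, 0.162, 0.0073]
tcp_rot: [0.684, 0.729, -0.002, 0.003]
contact_force: [-0.2, -18.9, 7.9]
opening: 0.193
finger_force: 61.9
```

Emit:
arm_command(series=[0.1,0,0,0,0,0,1,0.2,0,0,0,0,0,1])

```text
time: 21.87
eef_pos: [0.5197, 0.162, 0.0073]
tcp_rot: [0.684, 0.73, -0.003, 0.004]
contact_force: [-0.2, -25.0, 8.8]
opening: 0.196
finger_force: 62.0
```

Run:
```python
from h import *
c=cam('scene'); s=telemetry.get_state(); print(s['eef_pos'],s['contact_force'])
x,y=proj(c,[.52,.20,.02])[0].astype(int); cv2.imwrite('pics/s8.png',cv2.resize(c['color'][y-40:y+35,x-55:x+45],(800,600),interpolation=2))
```

```text
[0.5196877 0.1620167 0.0073152] [ -0.43482021 -23.58469354   9.96454098]
```

View pics/s8.png

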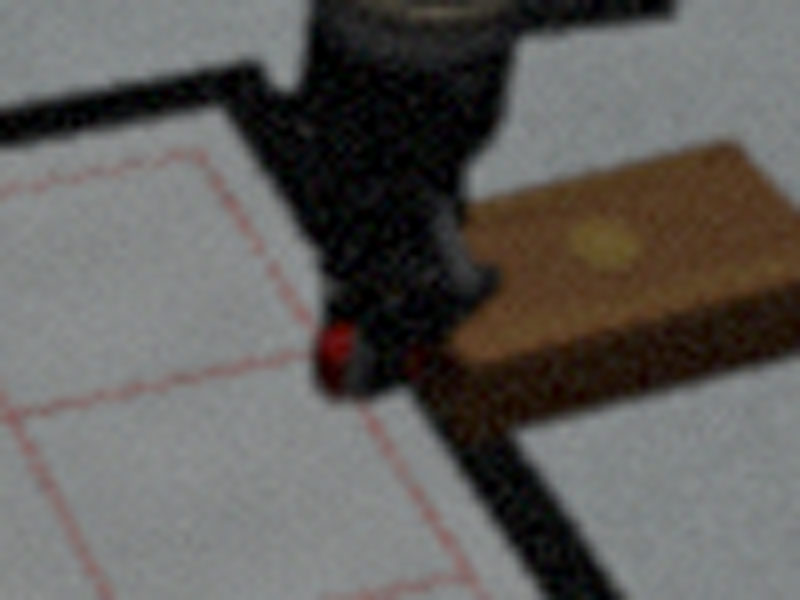

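The tray is against the back wall: motion stopped at y=0.162 and the force rose to 25 N. I unload, release and rise.

Emit:
arm_command(series=[-0.2,0,0,0,0,0,1,-0.35,0,0,0,0,0,1,-0.35,0,0,0,0,0,0.7,-0.35,0,0,0,0,0,0.4,-0.35,0,0,0,0,0,0.2,-0.35,0,0,0,0,0,0.2,-0.35,0,-2,0,0,0,0.2,-0.35,0,-5,0,0,0,0.2,-0.35,0,-9,0,0,0,0.2,-0.35,0,-12,0,0,0,0.2])

```text
time: 22.75
eef_pos: [0.518, 0.1646, 0.1276]
tcp_rot: [0.685, 0.729, 0.0, 0.0]
contact_force: [1.1, 0.4, -0.0]
opening: 0.802
finger_force: 0.0
```

Emit:
arm_command(series=[-4,0,-3,0,0,0,0.2,-8,0,-6,0,0,0,0.2,-12,0,-8,0,0,0,0.2,-16,0,-8,0,0,0,0.2,-20,0,-8,0,0,0,0.2,-24,0,-8,0,0,0,0.2,-24,0,-8,0,0,0,0.2,-24,0,-8,0,0,0,0.2])

```text
time: 23.42
eef_pos: [0.5326, -0.078, 0.2056]
tcp_rot: [0.687, 0.727, -0.0, -0.0]
contact_force: [0.5, 0.1, -0.1]
opening: 0.798
finger_force: 0.0
```

Run:
```python
from h import *
o=[]
for n in('top','scene'):
    c=cam(n); x,y=proj(c,[.52,.20,.02])[0].astype(int); o.append(cv2.resize(c['color'][y-40:y+35,x-50:x+50],(400,300),interpolation=2))
cv2.imwrite('pics/s9.png',np.hstack(o))
```

```text
(no output)
```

View pics/s9.png

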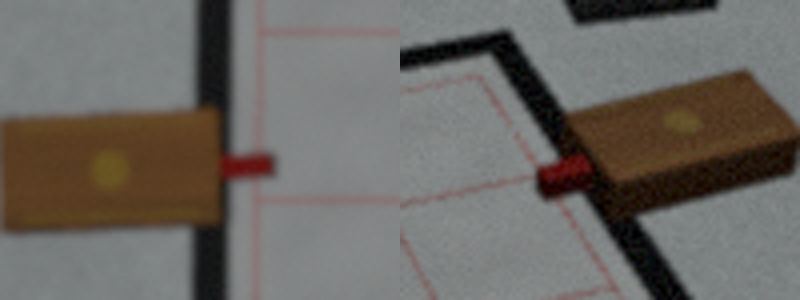

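The tray is home: only the red pull shows, from about (222,168) to (272,165) in the top view, and the front is flush with the mouth. The arm is clear of everything.

```bash
python3 -c "
from plant import ctrl; print(ctrl.sign_off())"
```

```text
the job is handed in; nothing more can be done
None
```

The tray was drawn out and set down, the seal laid in it, and the tray slid back tail first against the back wall with only the red pull showing; nothing else was touched, and I handed the job in at about 23 s (no verdict came back).

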